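# Put the water-test kit back in order

### The arm

A 6-joint arm with a two-finger parallel gripper is mounted at the origin on the work surface. World frame = base frame: x ahead of the robot, y to its left, z up, the work surface at z = 0. Lengths are in m, angles in rad, forces in N, time in s.
With the tool pointing down it reaches from about 0.375 to 0.9 m from the base axis. Payload 3.1 kg.
Tool frame: the origin (TCP) lies midway between the tips of the shut fingers; the grasp point (between the pads) lies 19 mm behind it; z points along the fingers, y is the line along which they close (so a half turn about z gives the same grasp; the last joint's range is limited). The gripper opens to 85 mm and grips with 20 to 120 N. Pads are 22 mm wide; open, the fingers measure 114 mm over their backs; the gripper's body (76 mm by 85 mm) begins 54 mm behind the grasp point. The pads swing forward as they close: fully open they stand 13 mm farther back than shut.
Start: joints at [0.986, 0.527, 1.433, -0, 1.181, -0.178], TCP at [0.247, 0.574, 0.231] pointing down, gripper open.
Joint ranges: [-3.08, 3.08], [-0.75, 2.2], [0.22, 2.44], [-1.43, 4.57], [0, 2.65], [-2.85, 2.85]. Speed limits (rad/s): [2.79, 2.79, 3.14, 3.14, 3.14, 3.14].

### API

Orientations are given as a unit quaternion [x, y, z, w].
In Python, from station import manip gives the robot as it stands.
- The arm moves only by the tool drive_tool, never from a script. Its argument "motion" is a list that holds one entry, the list of rows, each a list of 5 numbers: the finger opening in mm, from 0 to 85.4, then the shift along the tool's x, y, z in units of 30 mm (1.0 is 30 mm), then the turn about the tool's z in units of 8 degrees (1.0 is 8 degrees). In form: [[[fingers, x, y, z, yaw], ...]]. A call has 1 to 10 rows; each row is the pose to reach, as a shift and turn from the pose commanded when the call began, along the tool's axes at that moment; what a row does not reach only later rows make up. A row lasts 1/10 s, in which the tool goes at most 50 mm and 8.59 degrees, less where a joint would pass 70% of its speed; a pose out of reach is approached as far as the arm can. A call with a gripper value outside its range is refused whole. The fingers move at their own pace and stop on an object; "squeeze" is the grip in N (left out, the last holds). Time passes only in rows, so rows that repeat a pose let the fingers close. It gives the time, the measured TCP pose, the force, the opening and the grip force at its end, in the units of the state.
- manip.sense(): the state, without advancing time (a new reading comes with each control period).
- manip.snapshot(name): name is "scene" or "top"; returns the picture (420x560x3 uint8, red, green, blue); there is no depth.
- manip.camera_model(name): a dict with "fov_y" (degrees; the focal length in pixels is half the picture's height over the tangent of half this angle, whatever the lens; pixels are square), "cx", "cy" (the principal point, pixels), "origin" and "orientation" of the camera in the world. Camera axes: x right, y up, looking along -z (the intrinsics and any distortion apply to the point x, -y, -z); pixel columns grow to the right and rows downward; lengths in m; the calibration is good to about 2 mm. A picture is of the moment at which its call begins. camera_model takes no time and is no camera call.
- manip.sign_off(): hands the job in; it is judged then, once.
The state is a dict: "t": time; "q": joint angles; "qd": joint speeds; "tau": joint torques, N m; "tcp_pos": TCP position; "tool_rot": TCP orientation; "force": force on the tool from outside, world axes, zero at the start; "ft_torque": the same for the moment, N m; "finger_gap": opening from 0.0 (shut) to 1.0 (fully open); "gripper_force": force on a finger pad.
Only numpy, scipy, OpenCV 4.12 (cv2) and the standard library are available. Lean on these libraries where they do the work, as an engineer would, in place of code of your own. Each camera call takes 0.05 s, during which the arm holds its last target. There are 200 camera calls.

### The job

Put away the test kit things left on the bench: stand the two dropper bottles upright in the block with round wells, one to a well, stand the two squat glass jars upright in the divided tray, one to a bay, and lay the steel scoop flat and lengthwise in the plain tray. Set the jars down gently, and leave the beaker standing where it is.

Things in the scene. Friction and masses are not known exactly. Their poses are not given: they have to be found in the camera images.
- bottle_a: Dropper bottle: white plastic, round body 30 mm in diameter and 56 mm tall, then a narrow cone nozzle up to 84 mm (15 mm wide at its foot, 6 mm at its tip); 30 to 65 g. Starts standing on the bench. Origin: centre of its underside; z along its axis, up. The twin of the other bottle.
- bottle_b: Dropper bottle: white plastic, round body 30 mm in diameter and 56 mm tall, then a narrow cone nozzle up to 84 mm (15 mm wide at its foot, 6 mm at its tip); 30 to 65 g. Starts standing on the bench. Origin: centre of its underside; z along its axis, up. The twin of the other bottle.
- jar_a: Sample jar: squat round amber glass jar with a flat aluminium screw cap, 48 mm in diameter (cap; glass 47 mm), 52 mm tall, the cap being the top 16 mm; 75 to 155 g. Starts standing on the bench. Origin: centre of its underside; z along its axis, up. The twin of the other jar.
- jar_b: Sample jar: squat round amber glass jar with a flat aluminium screw cap, 48 mm in diameter (cap; glass 47 mm), 52 mm tall, the cap being the top 16 mm; 75 to 155 g. Starts standing on the bench. Origin: centre of its underside; z along its axis, up. The twin of the other jar.
- scoop: Small steel sample scoop lying flat on the bench, 100 mm long, 40 to 85 g. Origin: on its underside, at the middle of its length; x runs along it towards the pan. Pan: from x = +10 to +50 mm, 30 mm wide, 14 mm high, open at the top and at its far end. Handle: a plain bar from x = -50 to +10 mm, 12 mm wide, 10 mm high, lying flat on the bench.
- bottle_block: Grey kit block, 84 x 156 x 30 mm high (x, y, z), fixed to the bench: holds the dropper bottles. Two round wells of 46 mm diameter, 20 mm deep (their floor is 10 mm above the bench), centred at y = +37 and -37 mm. Origin: centre of its underside; y along its length.
- jar_tray: Grey low plastic tray, 90 x 170 x 18 mm high (x, y, z), fixed to the bench: holds the sample jars. A wall across its middle (as high as the rim) makes two equal square bays, centred at y = +42.5 and -42.5 mm, each about 82 x 79 mm inside; walls and floor 4 mm thick. Origin: centre of its underside; y along its length.
- scoop_tray: Plain aluminium tray without any divider, 92 x 164 x 18 mm high (x, y, z), fixed to the bench: holds the scoop. Walls and floor 3 mm thick, inside 86 x 158 mm. Origin: centre of its underside; y along its length.
- beaker: Empty glass beaker, 54 mm in diameter at its rim, 68 mm tall, standing among the loose things; to be left where it is. Origin: centre of its underside; z up.
Not all that is in view belongs to the job. What is shaped like the jar_b but black or purple is not meant.

How it is judged:
By the outcome, as a careful person would: the job done as asked, in the order asked, and still so for the second after the job is handed in, with the robot touching nothing.
It also fails if it takes over 115 s, if anything falls off the work surface, if the arm or the gripper's body presses on something with over 40 N, if the wrist force passes 120 N, or if a joint passes its speed limit or range.

## Working session

There is one attempt and no reset: what is moved stays moved. The work goes in short steps, Python scripts to look and compute and a tool call to move; the robot and the scene stay as the last step left them, time stands still between calls to the robot, and variables do not carry over. Pictures are saved under pics/ and viewed, at most 14 in all, crops included, and the job is handed in when it is done.

Besides the shell and the picture viewer there is one more tool, called in YAML: its name, and indented under it one key for each argument. drive_tool: Moves the arm, as the interface text tells. Its arguments: {"type":"object","properties":{"motion":{"type":"array","items":{"type":"array","items":{"type":"array","items":{"type":"number"}}}},"squeeze":{"type":"number"}},"required":["motion"]}

```bash
mkdir -p pics; ls; python3 - <<'E'
from station import manip
import cv2
for n in("scene","top"):
    c=manip.camera_model(n);print(n,c)
    cv2.imwrite(f"pics/{n}0.png",cv2.cvtColor(manip.snapshot(n),cv2.COLOR_RGB2BGR))
s=manip.sense();print(s)
E
```

```text
pics
scene {'fov_y': 49.85159777247505, 'cx': 279.39657930875086, 'cy': 208.68037711801364, 'origin': array([0.80139664, 0.44562012, 0.72296209]), 'orientation': array([0.08321411, 0.31352252, 0.90839108, 0.263827  ])}
top {'fov_y': 44.553886576615945, 'cx': 281.1335119145964, 'cy': 218.7144793647173, 'origin': array([ 0.31812823, -0.01202429,  1.24328219]), 'orientation': array([ 0.06272233, -0.05222621, -0.70459165,  0.7049035 ])}
{'t': 0.1, 'q': array([ 9.85497811e-01,  5.28365219e-01,  1.43378783e+00,  7.82766295e-06,
        1.18140059e+00, -1.78501775e-01]), 'qd': array([-0.00112455, -0.00166483, -0.00159776,  0.00157056,  0.00061469,
        0.0006782 ]), 'tau': array([-3.81988648e-04, -4.43305707e+01, -1.78586841e+01, -2.54175047e-04,
        3.85040927e-03,  1.22005915e-05]), 'tcp_pos': array([0.2469008 , 0.57345757, 0.23043203]), 'tool_rot': array([ 2.02000168e-01,  9.79384996e-01, -9.08510127e-04, -3.68774092e-04]), 'force': array([-0.01873788, -0.12406467,  0.40782936]), 'ft_torque': array([0.01107557, 0.06508866, 0.00177992]), 'gripper_force': 0.0, 'finger_gap': 1.0000946019745558}
```

View pics/top0.png

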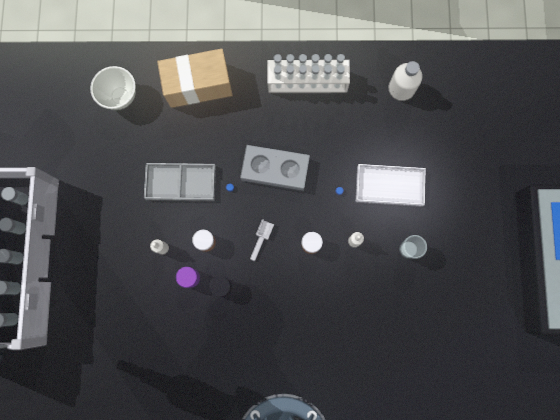

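View pics/scene0.png

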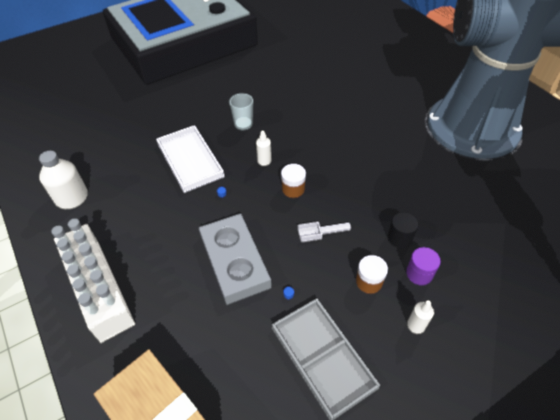

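The top view shows bottles at (159,247) and (356,240). White-capped amber jars are at (203,240) and (312,242), with the scoop at (262,240). The lookalikes are a purple jar (187,277) and a black jar (221,287), plus a large white bottle (405,82). The trays are the divided one (180,182), the block (276,167) and the plain one (391,185). The beaker is at (413,247). I choose the small nozzle bottles and the amber jars, and will check them in close crops.

```bash
cat > h.py <<'E'
import numpy as np,cv2
from scipy.spatial.transform import Rotation as R
from station import manip
def K(c): return 210/np.tan(np.radians(c['fov_y'])/2)
def ray(n,u,v):
    c=manip.camera_model(n);f=K(c)
    d=R.from_quat(c['orientation']).apply([(u-c['cx'])/f,-(v-c['cy'])/f,-1]);return c['origin'],d
def at(n,u,v,z):
    o,d=ray(n,u,v);return (o+d*(z-o[2])/d[2]).round(4)
def px(n,p):
    c=manip.camera_model(n);f=K(c)
    q=R.from_quat(c['orientation']).inv().apply(np.array(p)-c['origin'])
    return np.array([c['cx']-f*q[0]/q[2],c['cy']+f*q[1]/q[2]]).round(1)
def snap(n): return cv2.cvtColor(manip.snapshot(n),cv2.COLOR_RGB2BGR)
def crop(im,x,y,w,h,s,name):
    cv2.imwrite(name,cv2.resize(im[y:y+h,x:x+w],None,fx=s,fy=s,interpolation=cv2.INTER_CUBIC))
E
python3 - <<'E'
from h import *
a=cv2.imread('pics/top0.png');b=cv2.imread('pics/scene0.png')
crop(a,140,140,160,120,5,'pics/c1.png');crop(a,290,150,160,120,5,'pics/c2.png');crop(b,190,80,266,200,3,'pics/c3.png')
E
```

```text
(no output)
```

View pics/c1.png

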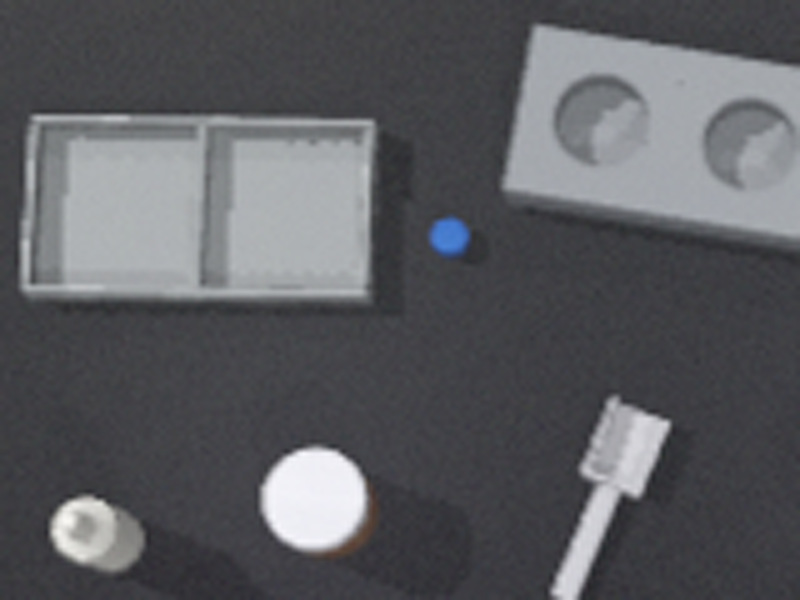

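View pics/c2.png

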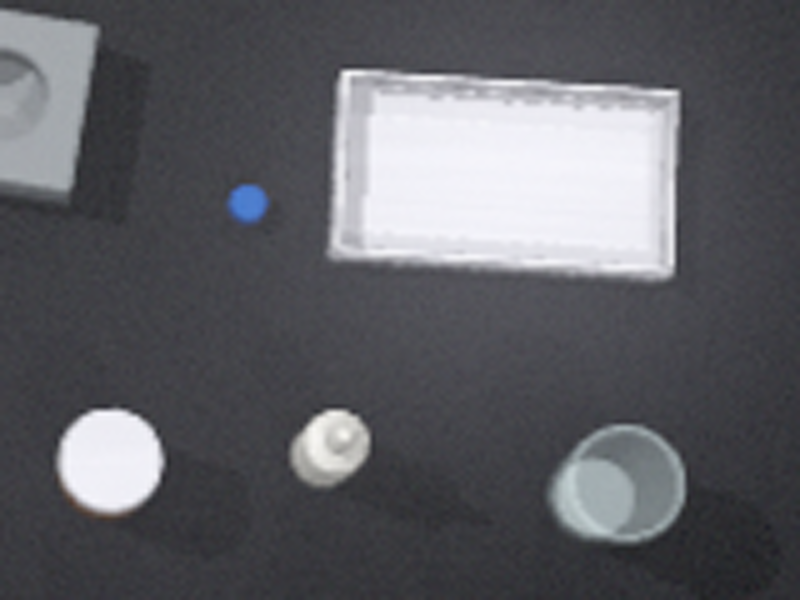

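The crops show amber jars with white caps, at c1 (314,499) and c2 (111,461), and nozzle bottles at c1 (83,531) and c2 (337,443). Next I compute positions and check scale and distortion against the known sizes.

```bash
python3 - <<'E'
from h import *
def t(c,x,y,z):
    ox,oy=((140,140),(290,150))[c-1]
    return at('top',ox+(x+.5)/5-.5,oy+(y+.5)/5-.5,z)
J=[t(1,*p,.018) for p in((33,117),(377,121),(371,297),(24,292))]
T=[t(2,*p,.018) for p in((342,71),(680,91),(672,277),(331,257))]
B=[t(1,535,25,.03),t(2,100,27,.03),t(2,72,193,.03),t(1,505,190,.03)]
for n,P in(('jt',J),('st',T),('blk',B)):
    P=np.array(P)[:,:2];e=np.roll(P,-1,0)-P
    print(n,P.mean(0).round(4),'len',np.linalg.norm(e,axis=1).round(4),'ang',np.degrees(np.arctan2(e[:,1],e[:,0])).round(1),P.tolist())
D=dict(well1=t(1,602,121,.03),well2=t(1,752,145,.03),jarL=t(1,314,499,.052),jarR=t(2,111,461,.052),botL=t(1,83,531,.056),botLtip=t(1,78,524,.084),botR=t(2,337,443,.056),botRtip=t(2,345,430,.084),beak=t(2,627,483,.068),
 pan_end=(t(1,614,397,.014)+t(1,670,422,.014))/2,pan_in=(t(1,640,497,.014)+t(1,583,473,.014))/2,hnd=t(1,566,600,.01))
for k,v in D.items(): print(k,v,'-> scene',px('scene',v))
print(K(manip.camera_model('top')))
E
```

```text
jt [0.6139 0.2558] len [0.1708 0.0886 0.1703 0.0884] ang [-90.8 179.4  89.1  -0.3] [[0.6594, 0.3408], [0.6569, 0.17], [0.5683, 0.171], [0.571, 0.3413]]
st [ 0.6043 -0.2613] len [0.1655 0.0932 0.165  0.0936] ang [-93.6 175.1  86.5  -4.5] [[0.6561, -0.1825], [0.6456, -0.3477], [0.5527, -0.3398], [0.5628, -0.1751]]
blk [0.6471 0.0211] len [0.157  0.0843 0.1563 0.0845] ang [-99.9 170.3  80.2  -9.2] [[0.7022, 0.0915], [0.6753, -0.0632], [0.5922, -0.049], [0.6188, 0.105]]
well1 [0.6534 0.0581 0.03  ] -> scene [239.3 267.9]
well2 [ 0.6411 -0.0152  0.03  ] -> scene [226.  235.9]
jarL [0.4647 0.1905 0.052 ] -> scene [372.7 266.4]
jarR [ 0.459  -0.0659  0.052 ] -> scene [293.2 171.6]
botL [0.4492 0.2975 0.056 ] -> scene [424.  309.9]
botLtip [0.4493 0.2927 0.084 ] -> scene [426.1 299.6]
botR [ 0.467  -0.1709  0.056 ] -> scene [262.9 141.1]
botRtip [ 0.4694 -0.1709  0.084 ] -> scene [261.3 131.6]
beak [ 0.447  -0.3017  0.068 ] -> scene [240.6 100. ]
pan_end [0.51315 0.03835 0.014  ] -> scene [299.1 230.3]
pan_in [0.47615 0.0529  0.014  ] -> scene [319.3 227. ]
hnd [0.4209 0.0746 0.01  ] -> scene [349.  223.3]
512.6203936345643
```

View pics/c3.png

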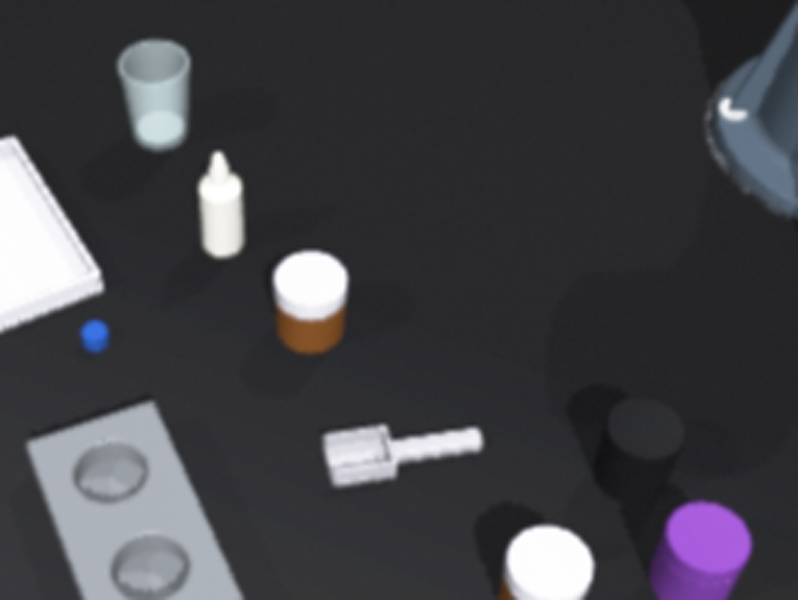

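drive_tool:
  motion:
    - [[60,-0.6,-0.4,0.2,0.6],[60,-1.8,-1.1,0.5,1.6],[60,-3.2,-1.9,0.9,2.6],[60,-4.6,-2.7,1.3,3.6],[60,-6.0,-3.5,1.7,4.6],[60,-7.4,-4.4,2.1,5.6],[60,-8.6,-5.1,2.4,6.6],[60,-9.4,-5.6,2.6,7.6],[60,-9.87,-5.83,2.68,8.34],[60,-9.87,-5.83,2.68,8.34]]
  squeeze: 30

```text
t: 1.1
tcp_pos: [0.4512, 0.2944, 0.1502]
tool_rot: [0.709, 0.706, -0.0, -0.0]
force: [-0.2, 0.2, -0.7]
finger_gap: 0.702
gripper_force: 0.0
```

drive_tool:
  motion:
    - [[60,0,-0.05,0.8,0],[60,0,-0.05,1.8,0],[60,0,-0.05,2.8,0],[60,0,-0.05,3.6,0],[60,0,-0.05,4.1,0],[60,0,-0.05,4.2,0],[20,0,-0.05,4.2,0],[20,0,-0.05,4.2,0],[20,0,-0.05,4.2,0],[20,0,-0.05,4.2,0]]
  squeeze: 30

```text
t: 2.1
tcp_pos: [0.449, 0.2966, 0.0259]
tool_rot: [0.707, 0.707, 0.001, 0.0]
force: [-0.7, -0.6, 1.7]
finger_gap: 0.338
gripper_force: 30.4
```

drive_tool:
  motion:
    - [[20,0,0,-0.5,0],[20,0,0,-1.4,0],[20,0,0,-2.4,0],[20,-0.4,0.4,-3.0,0],[20,-1.2,1.1,-3.4,0],[20,-2.1,1.9,-3.4,0],[20,-3.0,2.7,-3.4,0],[20,-4.0,3.5,-3.4,0],[20,-5.0,4.3,-3.4,0],[20,-6.0,5.1,-3.4,0]]

```text
t: 3.1
tcp_pos: [0.6021, 0.1148, 0.1275]
tool_rot: [0.707, 0.707, 0.0, 0.0]
force: [1.1, 0.6, -1.4]
finger_gap: 0.343
gripper_force: 30.2
```

drive_tool:
  motion:
    - [[20,-0.9,0.8,0,0],[20,-1.6,1.4,0,0],[20,-1.97,1.71,0,0],[20,-1.97,1.71,0,0]]

```text
t: 3.5
tcp_pos: [0.6537, 0.0554, 0.1272]
tool_rot: [0.708, 0.706, 0.0, 0.001]
force: [-0.2, -0.2, 0.1]
finger_gap: 0.34
gripper_force: 30.2
```

```bash
python3 - <<'E'
from h import *
s=manip.sense();print(s['tcp_pos'],s['gripper_force'],s['finger_gap'],s['force'])
b=snap('scene');a=snap('top')
o=np.hstack([cv2.resize(b[140:340,150:350],(400,400)),cv2.resize(a[100:220,220:340],(400,400))]);cv2.imwrite('pics/p1.png',o)
E
```

```text
[0.65374035 0.0554097  0.12716557] 30.179446972324513 0.33997034584815344 [-0.18274226 -0.22743856  0.09789823]
```

View pics/p1.png

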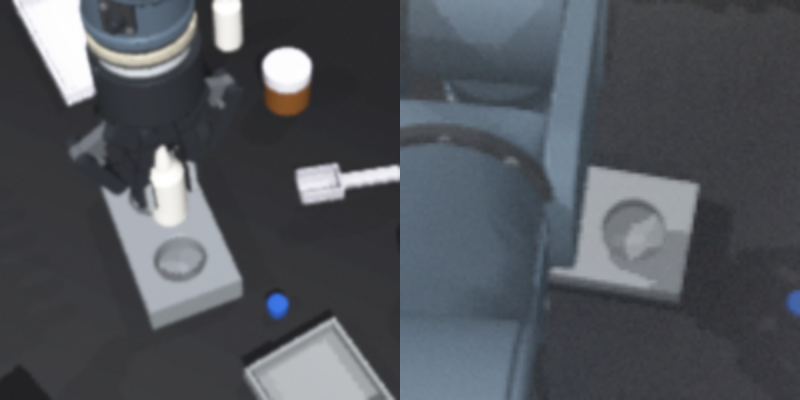

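The bottle hangs upright between the fingers, with its base at about (235,250) in the scene picture. I check that against the prediction.

```bash
python3 - <<'E'
from h import *
for d in((0,0),(0,.005),(0.005,0)):print(px('scene',[.6537+d[0],.0554+d[1],.101]), px('scene',[.6537+d[0],.0554+d[1],.185]))
E
```

```text
[234.7 244.8] [229.5 213.9]
[236.2 246.9] [231.1 216.1]
[232.1 246.1] [226.6 215.3]
```

drive_tool:
  motion:
    - [[20,0,0,0.6,0],[20,0,0,1.4,0],[20,0,0,2.1,0],[20,0,0,2.6,0],[20,0,0,2.9,0],[20,0,0,3.02,0],[20,0,0,3.02,0],[45,0,0,3.02,0],[50,0,0,3.02,0],[50,0,0,3.02,0]]

```text
t: 4.6
tcp_pos: [0.6532, 0.0569, 0.0369]
tool_rot: [0.707, 0.707, 0.0, 0.0]
force: [0.3, -0.7, 1.7]
finger_gap: 0.585
gripper_force: 0.0
```

drive_tool:
  motion:
    - [[60,0,0,-0.6,0],[60,0,0,-1.7,0],[60,0,0,-2.9,0],[60,-0.5,-0.4,-3.6,0],[60,-1.5,-1.2,-3.8,0],[60,-2.7,-2.2,-3.8,0],[60,-3.9,-3.2,-3.8,0],[60,-5.1,-4.2,-3.8,0],[60,-6.2,-5.1,-3.8,0],[60,-7.1,-5.8,-3.8,0]]

```text
t: 5.6
tcp_pos: [0.477, -0.1574, 0.1508]
tool_rot: [0.708, 0.707, -0.0, 0.0]
force: [0.7, -0.1, 0.2]
finger_gap: 0.705
gripper_force: 0.0
```

drive_tool:
  motion:
    - [[60,-0.4,-0.3,0,0],[60,-0.5,-0.37,0,0],[60,-0.5,-0.37,0.3,0],[60,-0.5,-0.37,1.0,0]]

```text
t: 6.0
tcp_pos: [0.4694, -0.1712, 0.1211]
tool_rot: [0.707, 0.707, 0.001, 0.002]
force: [0.8, -0.1, -0.9]
finger_gap: 0.7
gripper_force: 0.0
```

drive_tool:
  motion:
    - [[60,0,-0.05,0.8,0],[60,0,-0.05,1.8,0],[60,0,-0.05,2.6,0],[60,0,-0.05,3.1,0],[60,0,-0.05,3.2,0],[20,0,-0.05,3.2,0],[20,0,-0.05,3.2,0],[20,0,-0.05,3.2,0],[20,0,-0.05,3.2,0],[20,0,-0.05,3.2,0]]

```text
t: 7.0
tcp_pos: [0.4663, -0.1711, 0.0249]
tool_rot: [0.707, 0.707, 0.0, 0.001]
force: [-0.2, -0.2, 1.4]
finger_gap: 0.339
gripper_force: 30.8
```

drive_tool:
  motion:
    - [[20,0,0,-0.5,0],[20,0,0,-1.5,0],[20,0,0,-2.6,0],[20,0.3,0.3,-3.3,0],[20,1.0,1.1,-3.5,0],[20,1.8,2.0,-3.5,0],[20,2.6,2.9,-3.5,0],[20,3.4,3.8,-3.5,0],[20,4.2,4.7,-3.5,0],[20,4.8,5.4,-3.5,0]]

```text
t: 8.0
tcp_pos: [0.6293, -0.0254, 0.1296]
tool_rot: [0.707, 0.707, 0.0, 0.0]
force: [-0.0, -1.5, -0.1]
finger_gap: 0.341
gripper_force: 30.6
```

drive_tool:
  motion:
    - [[20,0.35,0.38,0,0],[20,0.39,0.42,0,0],[20,0.39,0.42,0,0]]

```text
t: 8.3
tcp_pos: [0.6396, -0.0156, 0.129]
tool_rot: [0.707, 0.707, -0.001, -0.001]
force: [-0.9, -0.8, -0.7]
finger_gap: 0.341
gripper_force: 30.6
```

```bash
python3 - <<'E'
from h import *
s=manip.sense();p=s['tcp_pos'];print(p)
print([px('scene',p+[0,0,z])for z in(-.025,.059)])
b=snap('scene');o=cv2.resize(b[140:340,150:350],(600,600));cv2.imwrite('pics/p2.png',o)
E
```

```text
[ 0.63959314 -0.01556619  0.12901118]
[array([222.1, 211.2]), array([216. , 178.9])]
```

View pics/p2.png

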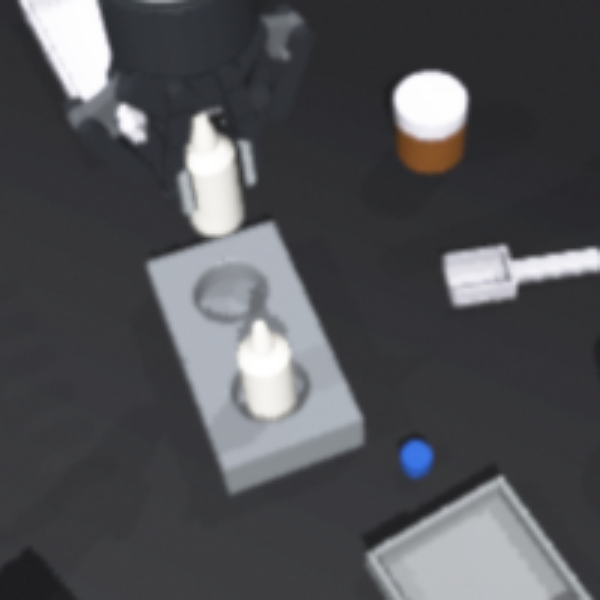

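The first bottle stands in its well at (267,385). The second hangs upright above the free well, as predicted.

drive_tool:
  motion:
    - [[20,0,0.03,0.6,0],[20,0,0.03,1.4,0],[20,0,0.03,2.2,0],[20,0,0.03,2.7,0],[20,0,0.03,3.0,0],[20,0,0.03,3.1,0],[20,0,0.03,3.1,0],[45,0,0.03,3.1,0],[50,0,0.03,3.1,0],[50,0,0.03,3.1,0]]

```text
t: 9.35
tcp_pos: [0.6421, -0.0153, 0.0372]
tool_rot: [0.707, 0.707, 0.0, 0.001]
force: [0.1, -0.1, -0.6]
finger_gap: 0.587
gripper_force: 0.0
```

drive_tool:
  motion:
    - [[55,0,0,-0.6,0],[60,0,0,-1.7,0],[70,0,0,-2.9,0],[70,0.5,-0.4,-3.6,0],[70,1.4,-1.2,-3.8,0],[70,2.5,-2.1,-3.8,0],[70,3.6,-3.1,-3.8,0],[70,4.7,-4.0,-3.8,0],[70,5.7,-4.9,-3.8,0],[70,6.4,-5.5,-3.8,0]]

```text
t: 10.35
tcp_pos: [0.4742, 0.1785, 0.1508]
tool_rot: [0.707, 0.707, -0.0, -0.0]
force: [-0.1, 0.4, 0.2]
finger_gap: 0.818
gripper_force: 0.0
```

drive_tool:
  motion:
    - [[70,0.4,-0.35,0,0],[70,0.47,-0.4,0.2,0],[70,0.47,-0.4,1.0,0],[70,0.47,-0.4,1.5,0],[70,0.47,-0.4,1.5,0]]

```text
t: 10.85
tcp_pos: [0.4647, 0.1898, 0.1035]
tool_rot: [0.708, 0.707, -0.001, -0.001]
force: [-0.1, -0.5, 0.1]
finger_gap: 0.818
gripper_force: 0.0
```

drive_tool:
  motion:
    - [[70,0,0,0.6,0],[70,0,0,1.4,0],[70,0,0,2.2,0],[70,0,0,2.7,0],[70,0,0,2.8,0],[45,0,0,2.8,0],[40,0,0,2.8,0],[40,0,0,2.8,0],[40,0,0,2.8,0],[40,0,0,2.8,0]]
  squeeze: 35

```text
t: 11.85
tcp_pos: [0.4654, 0.1909, 0.0221]
tool_rot: [0.707, 0.707, 0.001, 0.001]
force: [-0.7, -1.6, 3.2]
finger_gap: 0.546
gripper_force: 36.4
```

drive_tool:
  motion:
    - [[40,0,0,-0.3,0],[40,0,0,-0.9,0],[40,0,0,-1.6,0],[40,0,0,-2.2,0],[40,0.3,0.4,-2.5,0],[40,0.9,1.2,-2.5,0],[40,1.6,2.2,-2.5,0],[40,2.3,3.2,-2.5,0],[40,2.9,4.1,-2.5,0],[40,3.3,4.7,-2.5,0]]

```text
t: 12.85
tcp_pos: [0.6073, 0.2913, 0.0968]
tool_rot: [0.707, 0.707, 0.001, 0.0]
force: [0.1, 0.7, -0.8]
finger_gap: 0.551
gripper_force: 36.3
```

drive_tool:
  motion:
    - [[40,0.25,0.26,0,0],[40,0.27,0.29,0,0],[40,0.27,0.29,0.5,0],[40,0.27,0.29,1.0,0],[40,0.27,0.29,1.4,0],[40,0.27,0.29,1.4,0],[40,0.27,0.29,1.4,0]]

```text
t: 13.55
tcp_pos: [0.6137, 0.2975, 0.0533]
tool_rot: [0.707, 0.707, -0.001, -0.0]
force: [0.2, -0.0, -1.3]
finger_gap: 0.552
gripper_force: 36.4
```

```bash
python3 - <<'E'
from h import *
s=manip.sense();p=s['tcp_pos'];print(p,s['gripper_force'],s['finger_gap'])
print([px('scene',p+[0,0,z])for z in(-.021,.031)])
b=snap('scene');a=snap('top');o=np.hstack([cv2.resize(b[260:420,240:400],(480,480)),cv2.resize(a[130:290,130:230],(300,480))]);cv2.imwrite('pics/p3.png',o)
E
```

```text
[0.61370224 0.29749376 0.05334101] 36.35293364524841 0.5516893284775004
[array([339., 371.]), array([342.3, 358.9])]
```

View pics/p3.png

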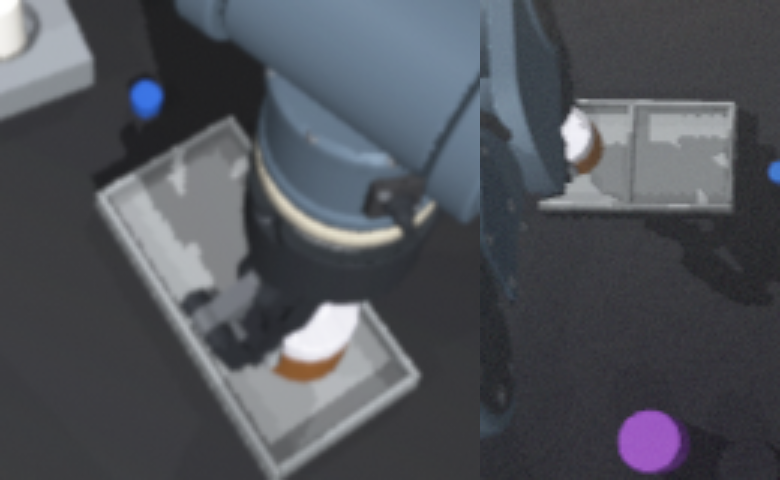

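The jar hangs level inside the outer bay, at (315,345) in the crop. I lower it slowly.

drive_tool:
  motion:
    - [[40,0,0,0.2,0],[40,0,0,0.45,0],[40,0,0,0.65,0],[40,0,0,0.75,0],[40,0,0,0.8,0],[40,0,0,0.83,0],[40,0,0,0.86,0],[40,0,0,0.88,0],[40,0,0,0.88,0]]

```text
t: 14.55
tcp_pos: [0.6144, 0.2979, 0.028]
tool_rot: [0.707, 0.707, 0.0, 0.0]
force: [0.4, -0.8, -1.4]
finger_gap: 0.548
gripper_force: 36.4
```

drive_tool:
  motion:
    - [[40,0,0,0.02,0],[40,0,0,0.04,0],[40,0,0,0.05,0],[40,0,0,0.06,0],[40,0,0,0.06,0]]

```text
t: 15.05
tcp_pos: [0.6144, 0.2979, 0.0262]
tool_rot: [0.707, 0.707, 0.0, 0.0]
force: [-0.2, 0.7, -0.6]
finger_gap: 0.547
gripper_force: 36.5
```

drive_tool:
  motion:
    - [[40,0,0,0.02,0],[40,0,0,0.03,0],[40,0,0,0.03,0],[50,0,0,0.03,0],[60,0,0,0.03,0],[66,0,0,0.03,0],[66,0,0,0.03,0]]

```text
t: 15.75
tcp_pos: [0.6144, 0.2979, 0.025]
tool_rot: [0.707, 0.707, -0.0, -0.0]
force: [-0.1, 0.2, -0.1]
finger_gap: 0.771
gripper_force: 0.0
```

drive_tool:
  motion:
    - [[66,0,0,-0.6,0],[70,0,0,-1.7,0],[70,-0.3,-0.1,-2.7,0],[70,-1.2,-0.5,-3.2,0],[70,-2.4,-1.0,-3.2,0],[70,-3.7,-1.6,-3.2,0],[70,-5.0,-2.1,-3.2,0],[70,-6.3,-2.7,-3.2,0],[70,-7.6,-3.2,-3.2,0],[70,-8.9,-3.8,-3.2,0]]

```text
t: 16.75
tcp_pos: [0.5006, 0.0294, 0.1227]
tool_rot: [0.707, 0.707, 0.001, 0.001]
force: [0.3, -0.0, -0.9]
finger_gap: 0.823
gripper_force: 0.0
```

drive_tool:
  motion:
    - [[70,-1.3,-0.6,0,0],[70,-2.3,-1.0,0,0],[70,-3.0,-1.3,0,0],[70,-3.2,-1.35,0,0],[70,-3.2,-1.35,0.4,0],[70,-3.2,-1.35,0.9,0],[70,-3.2,-1.35,0.9,0]]

```text
t: 17.45
tcp_pos: [0.4595, -0.0644, 0.0938]
tool_rot: [0.707, 0.707, -0.0, -0.001]
force: [-0.5, 0.2, -0.3]
finger_gap: 0.822
gripper_force: 0.0
```

drive_tool:
  motion:
    - [[70,-0.03,0,0.6,0],[70,-0.03,0,1.4,0],[70,-0.03,0,2.1,0],[70,-0.03,0,2.4,0],[70,-0.03,0,2.43,0],[45,-0.03,0,2.43,0],[40,-0.03,0,2.43,0],[40,-0.03,0,2.43,0],[40,-0.03,0,2.43,0],[40,-0.03,0,2.43,0]]

```text
t: 18.45
tcp_pos: [0.4604, -0.066, 0.0224]
tool_rot: [0.707, 0.707, 0.0, 0.001]
force: [-0.3, 1.7, 7.7]
finger_gap: 0.548
gripper_force: 36.4
```

```bash
python3 - <<'E'
from h import *
s=manip.sense();print(s['tcp_pos'],s['gripper_force'],s['finger_gap'])
E
```

```text
[ 0.4604178  -0.06600711  0.02236451] 36.393975019454956 0.5477680925818595
```

drive_tool:
  motion:
    - [[40,0,0,-0.3,0],[40,0,0,-0.9,0],[40,0,0,-1.7,0],[40,0.3,0.1,-2.5,0],[40,1.0,0.5,-2.8,0],[40,1.9,0.9,-2.8,0],[40,3.0,1.5,-2.8,0],[40,4.1,2.1,-2.8,0],[40,5.2,2.7,-2.8,0],[40,6.3,3.3,-2.8,0]]

```text
t: 19.45
tcp_pos: [0.559, 0.1244, 0.1059]
tool_rot: [0.707, 0.707, -0.0, 0.0]
force: [0.2, -0.1, -1.1]
finger_gap: 0.545
gripper_force: 36.2
```

drive_tool:
  motion:
    - [[40,1.0,0.6,0,0],[40,1.9,1.1,0,0],[40,2.6,1.5,0,0],[40,2.95,1.75,0,0],[40,3.01,1.8,0,0],[40,3.01,1.8,0.5,0],[40,3.01,1.8,1.1,0],[40,3.01,1.8,1.6,0],[40,3.01,1.8,1.7,0],[40,3.01,1.8,1.7,0]]

```text
t: 20.45
tcp_pos: [0.6119, 0.2124, 0.0531]
tool_rot: [0.708, 0.707, -0.001, -0.001]
force: [-0.5, -0.3, -0.3]
finger_gap: 0.552
gripper_force: 36.2
```

```bash
python3 - <<'E'
from h import *
s=manip.sense();p=s['tcp_pos'];print(p,s['gripper_force'],s['finger_gap'])
b=snap('scene');a=snap('top');o=np.hstack([cv2.resize(b[260:420,240:400],(480,480)),cv2.resize(a[130:290,130:230],(300,480))]);cv2.imwrite('pics/p4.png',o)
E
```

```text
[0.61186411 0.21243301 0.05305158] 36.24649465084076 0.552181592313742
```

View pics/p4.png

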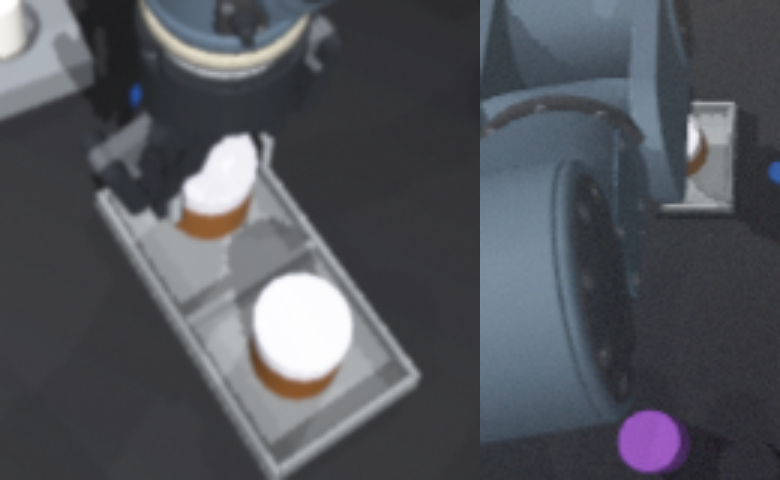

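The first jar stands at (302,340) in the outer bay. The second hangs over the inner bay at (215,195).

drive_tool:
  motion:
    - [[40,0,0,0.3,0],[40,0,0,0.55,0],[40,0,0,0.72,0],[40,0,0,0.8,0],[40,0,0,0.84,0],[40,0,0,0.88,0],[40,0,0,0.91,0],[40,0,0,0.93,0],[40,0,0,0.93,0]]

```text
t: 21.45
tcp_pos: [0.613, 0.2134, 0.0265]
tool_rot: [0.707, 0.707, 0.0, 0.0]
force: [0.0, -0.3, -1.7]
finger_gap: 0.551
gripper_force: 36.3
```

drive_tool:
  motion:
    - [[40,0,0,0.01,0],[40,0,0,0.02,0],[40,0,0,0.02,0]]

```text
t: 21.75
tcp_pos: [0.613, 0.2134, 0.0265]
tool_rot: [0.707, 0.707, 0.0, 0.0]
force: [-0.4, -0.3, 5.0]
finger_gap: 0.55
gripper_force: 36.5
```

Force rose, so the jar is in contact. Release it and go up.

drive_tool:
  motion:
    - [[50,0,0,0,0],[60,0,0,0,0],[66,0,0,0,0],[66,0,0,0,0],[66,0,0,-0.5,0],[66,0,0,-1.5,0],[66,0,0,-2.6,0],[60,0,0,-3.4,0],[60,0,0,-3.6,0],[60,0,0,-3.6,0]]

```text
t: 22.75
tcp_pos: [0.6136, 0.2135, 0.1355]
tool_rot: [0.707, 0.707, 0.001, 0.001]
force: [0.0, -0.3, 0.8]
finger_gap: 0.705
gripper_force: 0.0
```

```bash
python3 - <<'E'
from h import *
s=manip.sense();print(s['tcp_pos'],s['finger_gap'])
b=snap('scene');a=snap('top')
c=cv2.resize(a[210:270,235:285],(500,600),interpolation=cv2.INTER_CUBIC)
d=cv2.resize(b[200:260,290:365],(300,240),interpolation=cv2.INTER_CUBIC)
e=cv2.resize(b[60:360,200:480],(300,321));o=np.zeros((600,800,3),np.uint8);o[:,:500]=c;o[:240,500:]=d;o[250:571,500:]=e
cv2.imwrite('pics/p5.png',o)
E
```

```text
[0.61358975 0.2134829  0.1355316 ] 0.7050447116317115
```

View pics/p5.png

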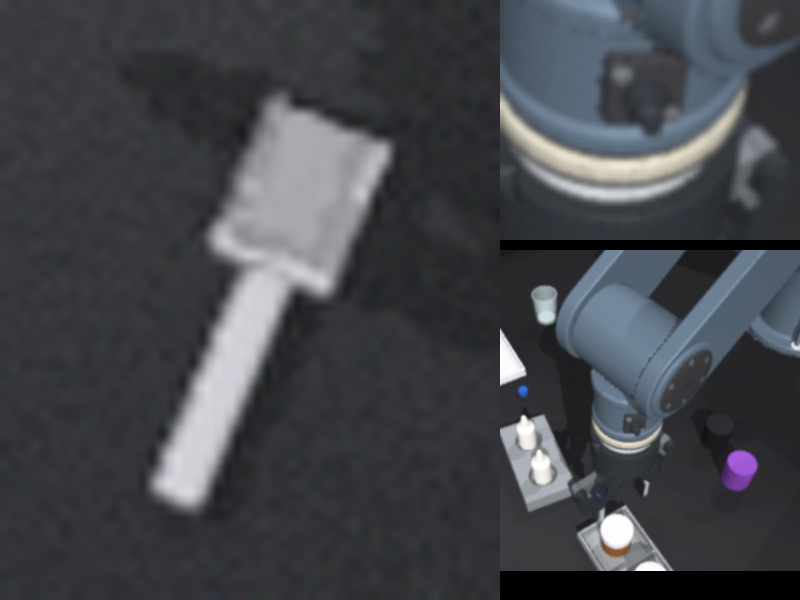

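Both bottles stand in the block and a jar is in the tray. The scoop's pan end is at crop (337,121), its handle end at (178,498) and the handle/pan junction at (268,276).

```bash
python3 - <<'E'
from h import *
f=lambda x,y,z:at('top',235+(x+.5)/10-.5,210+(y+.5)/10-.5,z)
e=f(337,121,.014);h=f(178,498,.010);j=f(268,276,.01)
print(e,h,j,np.linalg.norm((e-h)[:2]))
u=(e-h)[:2];u/=np.linalg.norm(u);mid=(e+h)[:2]/2;g=mid-.006*u
th=np.degrees(np.arctan2(u[1],u[0]));print(mid,g,'ang',th)
p=manip.sense()['tcp_pos'];d=(g-p[:2])/.03
print('x,y units',d[1],d[0],'yaw to align',((90-th)/8),(90-th-180)/8)
E
```

```text
[0.5128 0.0377 0.014 ] [0.4215 0.0757 0.01  ] [0.4754 0.0544 0.01  ] 0.09889231517160477
[0.46715 0.0567 ] [0.46161064 0.05900554] ang -22.597581276360188
x,y units -5.139290584199735 -5.011550243097104 yaw to align 14.074697659545023 -8.425302340454977
```

drive_tool:
  motion:
    - [[60,-0.3,-0.3,0,-0.7],[50,-0.9,-0.9,0,-1.7],[40,-1.6,-1.6,0,-2.7],[40,-2.4,-2.4,0,-3.7],[35,-3.2,-3.1,0.2,-4.7],[35,-4.0,-3.9,0.5,-5.7],[35,-4.6,-4.5,1.0,-6.7],[35,-5.0,-4.9,1.5,-7.7],[35,-5.14,-5.02,1.8,-8.43],[35,-5.14,-5.02,1.8,-8.43]]

```text
t: 23.85
tcp_pos: [0.4594, 0.0588, 0.0777]
tool_rot: [0.197, 0.98, -0.0, -0.003]
force: [-0.3, -0.3, 0.2]
finger_gap: 0.413
gripper_force: 0.0
```

drive_tool:
  motion:
    - [[35,0,0,0,0],[35,0,0,0,0]]

```text
t: 24.05
tcp_pos: [0.4628, 0.0595, 0.0798]
tool_rot: [0.196, 0.981, 0.0, 0.0]
force: [-0.2, -0.2, 0.0]
finger_gap: 0.409
gripper_force: 0.0
```

drive_tool:
  motion:
    - [[35,0,0,0.7,0],[35,0,0,1.5,0],[35,0,0,2.1,0],[35,0,0,2.45,0],[35,0,0,2.55,0],[5,0,0,2.55,0],[5,0,0,2.55,0],[5,0,0,2.55,0],[5,0,0,2.55,0],[5,0,0,2.55,0]]
  squeeze: 60

```text
t: 25.05
tcp_pos: [0.4627, 0.0592, 0.004]
tool_rot: [0.196, 0.981, 0.0, 0.001]
force: [-0.4, 0.7, 5.8]
finger_gap: 0.112
gripper_force: 59.3
```

drive_tool:
  motion:
    - [[5,0,0,-0.3,0],[5,0,0,-1.0,0],[5,-0.1,-0.1,-1.8,0.3],[5,-0.7,-0.6,-2.4,1.2],[5,-1.5,-1.4,-2.6,2.2],[5,-2.4,-2.2,-2.6,3.2],[5,-3.4,-3.1,-2.6,4.2],[5,-4.4,-4.1,-2.6,5.2],[5,-5.4,-5.0,-2.6,6.2],[5,-6.4,-5.9,-2.6,7.2]]

```text
t: 26.05
tcp_pos: [0.5714, -0.1795, 0.0817]
tool_rot: [0.646, 0.763, -0.0, -0.0]
force: [1.0, 0.0, -0.9]
finger_gap: 0.115
gripper_force: 58.7
```

```bash
python3 - <<'E'
from h import *
s=manip.sense();p=s['tcp_pos'];q=R.from_quat(s['tool_rot']);M=q.as_matrix();th=np.degrees(np.arctan2(M[1,0],M[0,0]))
print(p,th,s['gripper_force'],'units',M.T@(np.array([.6047,-.2553,p[2]])-p)/.03,'yaw',(th-86)/8)
E
```

```text
[ 0.57140997 -0.17946228  0.08172107] 99.45407248136503 58.656978607177734 units [-2.67585903e+00  6.79365883e-01 -1.57756331e-03] yaw 1.681759060170629
```

drive_tool:
  motion:
    - [[5,-0.9,0.25,0,0.7],[5,-1.7,0.45,0,1.3],[5,-2.4,0.6,0,1.6],[5,-2.65,0.66,0,1.7],[5,-2.7,0.67,0,1.7],[5,-2.7,0.67,0.5,1.7],[5,-2.7,0.67,1.1,1.7],[5,-2.7,0.67,1.5,1.7],[5,-2.7,0.67,1.5,1.7]]

```text
t: 26.95
tcp_pos: [0.6028, -0.252, 0.0335]
tool_rot: [0.73, 0.684, -0.001, -0.003]
force: [-0.4, -0.1, 0.8]
finger_gap: 0.116
gripper_force: 58.7
```

```bash
python3 - <<'E'
from h import *
s=manip.sense();print(s['tcp_pos'],s['tool_rot'],s['gripper_force'],s['force'])
b=snap('scene');a=snap('top')
o=np.hstack([cv2.resize(b[80:230,120:270],(450,450)),cv2.resize(a[140:270,340:440],(346,450))]);cv2.imwrite('pics/p6.png',o)
E
```

```text
[ 0.60282143 -0.25202067  0.03346522] [ 0.72967762  0.68378331 -0.00078766 -0.00321591] 58.66143822669983 [-0.41348372 -0.14591353  0.8043608 ]
```

View pics/p6.png

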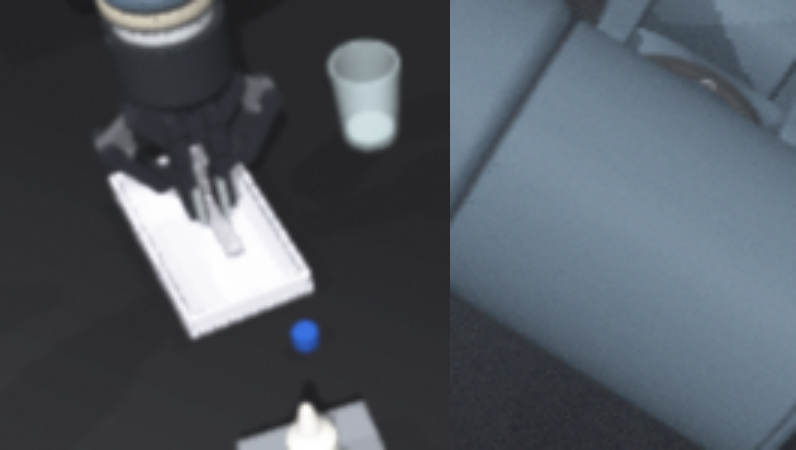

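The scoop hangs level and lengthwise over the plain tray, handle end at (230,245) in the crop. The beaker is untouched.

drive_tool:
  motion:
    - [[5,0,0,0.2,0],[5,0,0,0.5,0],[5,0,0,0.7,0],[5,0,0,0.8,0],[5,0,0,0.8,0],[5,0,0,0.8,0]]

```text
t: 27.65
tcp_pos: [0.6051, -0.2545, 0.0122]
tool_rot: [0.73, 0.683, -0.0, 0.0]
force: [-0.5, -0.2, -0.8]
finger_gap: 0.114
gripper_force: 58.7
```

drive_tool:
  motion:
    - [[5,0,0,0.06,0],[5,0,0,0.12,0],[5,0,0,0.15,0],[5,0,0,0.15,0]]

```text
t: 28.05
tcp_pos: [0.605, -0.2543, 0.0077]
tool_rot: [0.73, 0.683, -0.0, -0.0]
force: [0.1, 0.1, -1.3]
finger_gap: 0.119
gripper_force: 58.7
```

Release at 0.7 mm above the floor, after a final small step down, then retreat up.

drive_tool:
  motion:
    - [[5,0,0,0.02,0],[5,0,0,0.02,0],[16,0,0,0.02,0],[24,0,0,0.02,0],[28,0,0,0.02,0],[28,0,0,-0.2,0],[28,0,0,-0.8,0],[28,0,0,-1.7,0],[28,0,0,-2.8,0],[28,0,0,-4.0,0]]

```text
t: 29.05
tcp_pos: [0.6045, -0.2541, 0.1288]
tool_rot: [0.73, 0.683, -0.0, -0.001]
force: [0.8, -0.9, 0.9]
finger_gap: 0.328
gripper_force: 0.0
```

drive_tool:
  motion:
    - [[30,0.5,-0.5,-1.0,0],[30,1.5,-1.5,-2.0,0],[30,2.8,-2.8,-2.5,0],[30,4.1,-3.9,-2.8,0],[30,5.3,-4.5,-3.0,0],[30,6.3,-4.8,-3.0,0],[30,6.8,-5.0,-3.0,0],[30,7,-5,-3.0,0],[30,7,-5,-3.0,0]]

```text
t: 29.95
tcp_pos: [0.4703, -0.0352, 0.2181]
tool_rot: [0.73, 0.684, 0.0, 0.001]
force: [-0.1, -0.1, -0.3]
finger_gap: 0.352
gripper_force: 0.0
```

```bash
python3 - <<'E'
from h import *
s=manip.sense();print(s['t'],s['tcp_pos'],s['force'])
b=snap('scene');a=snap('top')
o=np.zeros((600,800,3),np.uint8);o[:600,:]=cv2.resize(b[75:420,60:520],(800,600));cv2.imwrite('pics/p7.png',o)
crop(a,140,140,300,130,2.6,'pics/p8.png')
E
```

```text
29.95 [ 0.47033588 -0.03516563  0.21807505] [-0.11088831 -0.08091546 -0.28744872]
```

View pics/p7.png

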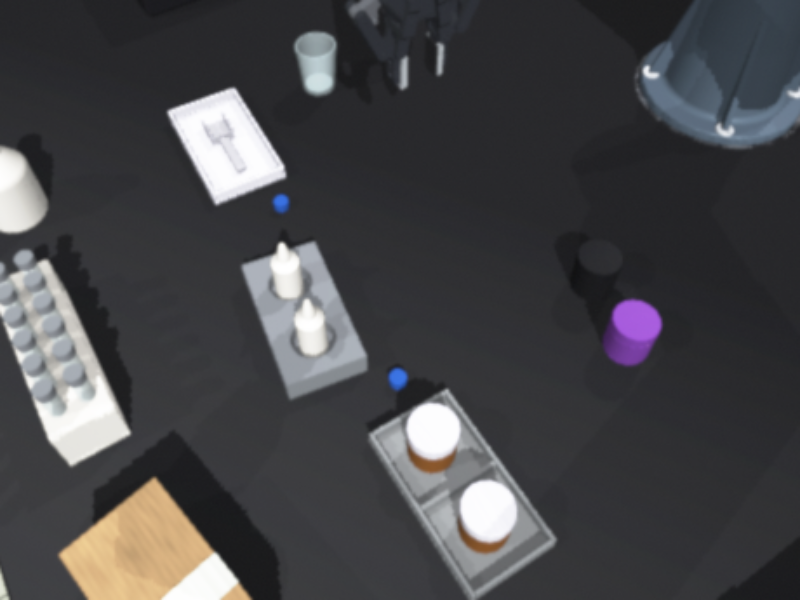

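View pics/p8.png

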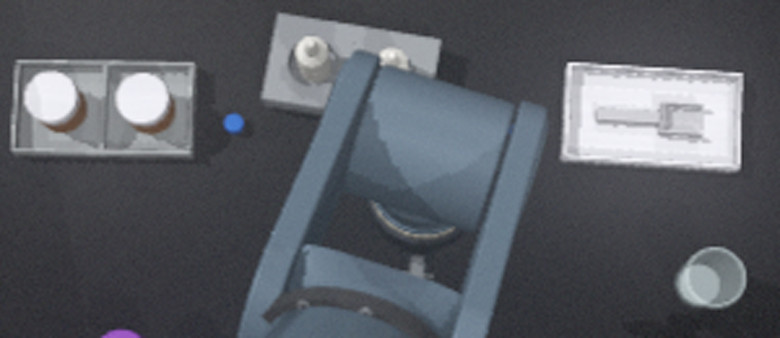

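Everything is in place: bottles upright in the wells at p7 (287,275) and (311,330), and jars in the bays at (432,435) and (487,515). The scoop lies flat lengthwise in the plain tray at (225,142), and the beaker at (317,65) is unmoved.

```bash
python3 -c "
from station import manip
print(manip.sign_off())"
```

```text
the job is handed in; nothing more can be done
None
```

The job is handed in, at about 30 s of the 115 s: both bottles stand in the block's wells, both jars stand in the tray's bays, the scoop lies flat and lengthwise in the plain tray, and the beaker is where it was.

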